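# Slide the bun tray home in the warmer and serve one bun with the tongs

## Robot

A 6-joint arm with a two-finger parallel gripper is mounted at the origin on the work surface. World frame = base frame: x ahead of the robot, y to its left, z up, the work surface at z = 0. Lengths are in mm, angles in rad, forces in N, time in s.
With the tool pointing down it reaches from about 275 to 1000 mm from the base axis. Payload 8.4 kg.
Tool frame: the origin (TCP) lies at the very end of the fingers, on their centre line; the grasp point (between the pads) lies 19 mm behind it; z points along the fingers, y is the direction in which the jaws open and shut (so a half turn about z gives the same grasp; the last joint's range is limited). The gripper opens to 85 mm and grips with 20 to 120 N. Pads are 22 mm wide; open, the fingers measure 114 mm over their backs; the gripper's body (76 mm by 85 mm) begins 54 mm behind the grasp point. The pads swing forward as they close: fully open they stand 13 mm farther back than shut.
Start: joints at [-1.298, 0.353, 1.633, -0, 1.155, -0.002], TCP at [169.595, -601.553, 231.281] pointing down, gripper open.
Joint ranges: [-2.63, 2.63], [-0.92, 2.1], [0.06, 2.66], [-1.3, 4.44], [0, 2.69], [-3.02, 3.02]. Speed limits (rad/s): [2.22, 2.22, 2.79, 3.14, 3.14, 3.14].

## Interface

Orientations are given as [roll, pitch, yaw] about the fixed x, y, z axes, in that order (R = Rz(yaw) Ry(pitch) Rx(roll)).
In Python, from rig import r gives the robot as it stands.
- The arm moves only by the tool jog_arm, never from a script. Its argument "moves" is a list of rows, each an object with "grip": the gripper command: -1 is fully open, 1 is shut, values between are in proportion; "translation": the shift along the tool's x, y, z in m, a list of three; "twist": the turn, a rotation vector about the tool's x, y, z in rad, a list of three. In form: [{"grip": grip, "translation": [dx, dy, dz], "twist": [ax, ay, az]}, ...]. A call has 1 to 10 rows; each row shifts and turns the commanded pose from where the row before left it, along the tool's axes as they then stand; what a row does not reach is not made up. A row lasts 1/12 s, in which the tool goes at most 41.7 mm and 7.16 degrees, less where a joint would pass 70% of its speed; a pose out of reach is approached as far as the arm can. A call with a gripper value outside its range is refused whole. The fingers move at their own pace and stop on an object; "squeeze" is the grip in N (left out, the last holds). Time passes only in rows, so rows that do not move let the fingers close. It gives the time, the measured TCP pose, the force and the opening at its end, in the units of the state.
- r.sense(): the state, without advancing time (a new reading comes with each control period).
- r.grab_frame(name): name is "scene" or "top" or "wrist"; returns (picture, depth): 420x560x3 uint8, red, green, blue; 420x560 float32, mm along the optical axis (not along the pixel's ray), 0 where there is no reading.
- r.calibration(name): a dict with "fx", "fy", "cx", "cy" (pixels), "k1" (the pictures are not rectified: a ray, as slopes to the right and down, at radius r is drawn at 1 + k1 r^2 times it, then the intrinsics apply), "R" (3x3) and "t" (3): a world point X has camera coordinates R X + t. Camera axes: x right, y down, z forward; pixel columns grow to the right and rows downward; lengths in mm; the calibration is good to about 2 mm. A picture is of the moment at which its call begins: read the wrist's pose just before it. calibration takes no time and is no camera call; for the wrist camera it gives the pose at the moment of the call.
- r.sign_off(): hands the job in, once; it reports no verdict.
The state is a dict: "clock": time; "qpos": joint angles; "qvel": joint speeds; "joint_efforts": joint torques, N m; "eef_pos": TCP position; "tcp_rot": TCP orientation; "contact_force": force on the tool from outside, world axes, zero at the start; "wrist_torque": the same for the moment, N m; "opening": opening from 0.0 (shut) to 1.0 (fully open).
Only numpy, scipy, OpenCV 4.12 (cv2) and the standard library are available. Lean on these libraries where they do the work, as an engineer would, in place of code of your own. Each camera call takes 0.05 s, during which the arm holds its last target.

## Task

First slide the pulled-out tray of cheese buns fully home into the runners of the counter warmer, until it meets the back stop. Then pick up the tongs from the mat, close them on the single bun at the front of the tray and lift it at least 6 cm off the tray. Finish while still holding the bun up with the tongs; handle the buns only with the tongs, leave the other three buns on the tray, which stays home, and do not disturb the pitcher, mug, straw glass or napkin holder.

Things in the scene. Friction and masses are not known exactly. Their poses are not given: they have to be found in the camera images.
- warmer: Fixed steel warmer, 250 (x) x 190 mm (y), top plate at z 60 mm, left or right, turned up to 12 deg. Origin: centre of underside; x points from its front to its back: the way the tray slides home. Open above. Along each side (y 71 to 86 mm either way, x -130 to 127 mm) a U-shaped runner holds the tray's rim; its upper lip reaches in to y 75, top z 83. Back stop plate at x 127.5, top z 95.
- tray: Loose shallow aluminium tray, 265 (x) x 162 mm (y), about 0.35 kg, rim in the runners with 2 mm play, pulled out 65 to 95 mm towards the robot. Origin: centre of its floor's underside; axes as the warmer's. Floor 2.5 mm thick. When home its origin is at x -5, z 62.5 mm in the warmer's frame and its front stands 7 mm before the runners. Sliding it takes 1 to 4 N.
- tray_front (a point): Middle of the tray's front edge, the place to push, at mid-thickness of the rim: 132.5 mm before the tray's origin and 13 mm above it. The rim is 3 mm thick, flat, 15 mm wide all round; its top is 14.5 mm above the tray's origin. Below it, in front of the housing, is free space down to the counter.
- bun_front: The bun alone in the front row of the tray: round domed cheese bun, widest (53 mm diameter) 18 to 25 mm above its base, 45 mm tall, about 40 g. Origin: centre of its base. Starts on the tray floor some 83 mm in front of the tray's centre, up to 22 mm left or right of the middle.
- bun_b: Another, equal bun, second row, left. Origin: centre of its base. Stays on the tray.
- bun_c: Another, equal bun, second row, right. Origin: centre of its base. Stays on the tray.
- bun_d: Another, equal bun, at the back of the tray. Origin: centre of its base. Stays on the tray.
- tongs: Loose steel spring tongs, 245 mm long, 120 g, on edge on the mat, arms side by side, x from hinge head to tips, within 30 deg of world x. Origin: mid-way between the arms, on the underside, at the place to grip, 95 mm ahead of the hinge. There the arms span 50 mm over their outer faces when open, 36 mm closed on a bun; each is 18 mm tall (4 to 22 mm above the underside).
- tongs_tip (a point): Point between the tips where a bun should be when they close: 106 mm ahead of the tongs' origin, 13 mm above the underside. Tips are spoon-like plates, 26 mm tall (0 to 26 mm), ending 128 mm ahead of the origin; when open 83 mm apart inside, 90 mm outside. The tongs' middle plane stays midway between the gripping fingers as they close.
- tongs_arm (a joint): Closing angle of the tongs (rad): 0 = sprung open, about 0.15 = closed on a bun, 0.30 = shut on nothing. A spring opens them: at the place to grip it pushes with 4 N when open, 7 N at a bun, 11 N shut. The tips press with nearly half of the grip force beyond that; 25 to 35 N of grip is plenty.
- mat: Fixed rubber service mat, 450 mm (x) x 220 mm (y) x 5 mm thick, under the tongs, pitcher and mug. Origin: on the counter, 90 mm farther in +x than the mat's centre.
- pitcher: Steel milk pitcher, 86 mm diameter, 100 mm tall, handle at the side, on the far end of the mat. Origin: centre of its base. Bystander.
- mug: Black mug, 78 mm diameter, 92 mm tall, on the far end of the mat. Origin: centre of its base. Bystander.
- straw_glass: Glass with paper straws, 78 mm diameter, 215 mm tall with the straws, on the counter to the right. Origin: centre of its base. Bystander.
- napkin_holder: White napkin holder, 85 x 125 mm, 95 mm tall, on the counter to the left. Origin: centre of its base. Bystander.

How it is judged (in metres and radians):
On the way, in this order (a step that is already met when the one before it is completed fails the run):
1. the tray is fully home against the back stop of the warmer, with all four buns on it (x of tray in the frame of warmer above -0.01 m and angle between tray's own z axis and vertical below 0.05 rad and z of bun_front in the frame of tray between -0.005 and 0.02 m and z of bun_b in the frame of tray between -0.005 and 0.02 m and z of bun_c in the frame of tray between -0.005 and 0.02 m and z of bun_d in the frame of tray between -0.005 and 0.02 m), for 0.2 s.
2. the tongs are held in the fingers, lifted off the mat, the bun still on the tray (height (world z) of tongs above 0.03 m and contact force between the fingers and tongs above 1 N and z of bun_front in the frame of tray below 0.02 m), for 0.2 s.
At the end, for the whole second after the job is handed in: The tray is home within 5 mm of the back stop and level; the front bun hangs still in the tongs, its base at least 5 cm above the tray floor, touched by neither tray, warmer nor fingers; the tongs are held in the fingers; the other three buns lie on the tray (x of tray in the frame of warmer above -0.01 m and angle between tray's own z axis and vertical below 0.05 rad and z of tray in the frame of warmer above 0.055 m and z of bun_front in the frame of warmer above 0.115 m and linear speed of bun_front below 0.05 m/s and contact force between tongs and bun_front above 0.5 N and contact force between the fingers and tongs above 1 N and contact force between bun_front and tray below 0.05 N and contact force between bun_front and the fingers below 0.05 N and contact force between bun_front and the arm below 0.05 N and contact force between bun_front and warmer below 0.05 N and z of bun_b in the frame of tray between -0.005 and 0.02 m and horizontal distance between each of bun_b, bun_c, bun_d and tray below 0.13 m and z of bun_c in the frame of tray between -0.005 and 0.02 m and z of bun_d in the frame of tray between -0.005 and 0.02 m); the arm keeps its last pose, push and grip.
It fails at once if the robot itself touches a bun (contact force between any of the fingers, the arm and bun_front above 0.5 N or contact force between any of the fingers, the arm and bun_b above 0.5 N or contact force between any of the fingers, the arm and bun_c above 0.5 N or contact force between any of the fingers, the arm and bun_d above 0.5 N).
It fails at once if pitcher, mug, straw glass or napkin holder is shifted more than 3 cm or tipped (distance of any of pitcher, mug, straw_glass, napkin_holder from where it was at the start of the episode above 0.03 m or angle between any of pitcher, mug, straw_glass, napkin_holder's own z axis and vertical above 0.4 rad).
It also fails if it takes over 67 s, if anything falls off the work surface, if the arm or the gripper's body presses on something with over 40 N, if the wrist force passes 120 N, or if a joint passes its speed limit or range.

## Working session

There is one attempt and no reset: what is moved stays moved. The work goes in short steps, Python scripts to look and compute and a tool call to move; the robot and the scene stay as the last step left them, time stands still between calls to the robot, and variables do not carry over. Pictures are saved under pics/ and viewed, and the job is handed in when it is done.

Besides the shell and the picture viewer there is one more tool, called after "Emit:" by a JSON object that holds its "api" and its "payload". jog_arm: Moves the arm, as the interface text tells. Its arguments: {"type":"object","properties":{"moves":{"type":"array"},"squeeze":{"type":"number"}},"required":["moves"]}

```bash
ls; mkdir -p pics; python3 - <<'E'
from rig import r
import cv2,numpy as np
print(r.sense())
for n in ["scene","top"]:
    im,d=r.grab_frame(n); cv2.imwrite(f"pics/{n}0.png",im[:,:,::-1]); np.save(f"{n}0.npy",d)
    print(n,r.calibration(n))
E
```

```text
pics
{'clock': 0.0, 'qpos': array([-1.29842929e+00,  3.53641647e-01,  1.63416356e+00,  3.39601099e-05,
        1.15523289e+00, -2.40981469e-03]), 'qvel': array([-2.67572356e-04, -6.67105377e-05,  1.85908524e-04,  6.61536304e-06,
       -1.98557068e-03,  3.11329147e-04]), 'joint_efforts': array([-3.39430124e-03, -6.05254269e+01, -3.42069268e+01, -2.40308345e-04,
        9.33509757e-03, -3.48986623e-05]), 'eef_pos': array([ 169.45121513, -601.06640582,  230.55316954]), 'tcp_rot': array([-3.14014728e+00, -3.45330493e-05,  2.74763098e-01]), 'contact_force': array([-0.38619286, -0.4189888 , -0.04393278]), 'wrist_torque': array([-0.02157535, -0.0148901 , -0.00972992]), 'opening': 1.002952204534969}
scene {'fx': 397.0377957472974, 'fy': 397.0377957472974, 'cx': 283.06528935731274, 'cy': 202.87209011586836, 'k1': 0.024482887225348835, 'R': array([[ 0.21866139,  0.9755952 ,  0.02003003],
       [ 0.65528101, -0.13159724, -0.74383396],
       [-0.72304495,  0.17577307, -0.66806424]]), 't': array([-117.1163497 , -331.47437007, 1625.85211028])}
top {'fx': 479.68057454735555, 'fy': 479.68057454735555, 'cx': 277.2168350211477, 'cy': 200.0445756212497, 'k1': 0.03644720037554298, 'R': array([[-0.00231511, -0.99994835,  0.00989666],
       [-0.99901776,  0.00187479, -0.04427193],
       [ 0.04425109, -0.00998944, -0.9989705 ]]), 't': array([  -5.53557587,  574.19298961, 1311.91824528])}
```

View pics/scene0.png

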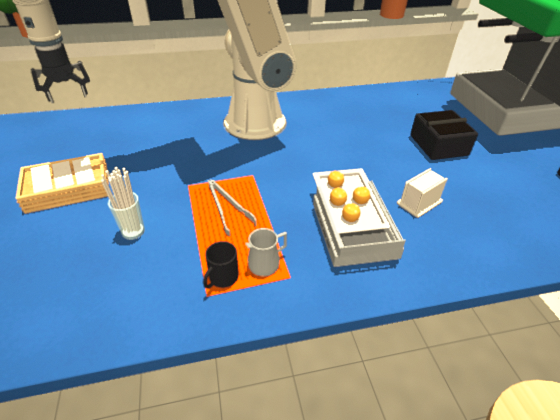

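View pics/top0.png

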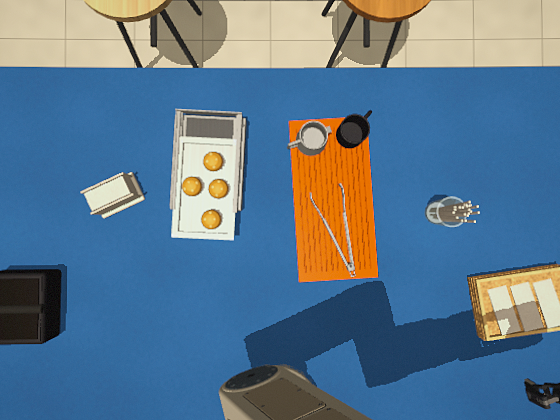

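The warmer is at about (208,175) in the top view, with the tray's front edge near row 238. The tongs' hinge is at (352,275) and their tips at (312,195) and (341,186). I'll enlarge these areas.

```bash
cat > h.py <<'E'
import numpy as np,cv2
def cam(c): 
    return np.array([[c['fx'],0,c['cx']],[0,c['fy'],c['cy']],[0,0,1]]),np.array([c['k1'],0,0,0,0.])
def ray(c,u,v):
    K,D=cam(c); p=cv2.undistortPoints(np.array([[[u,v]]],float),K,D)[0,0]
    R=np.array(c['R']);t=np.array(c['t']); return -R.T@t, R.T@np.array([p[0],p[1],1])
def atz(c,u,v,z):
    o,d=ray(c,u,v); return o+d*(z-o[2])/d[2]
def atd(c,u,v,dep):
    o,d=ray(c,u,v); return o+d*dep
def proj(c,X):
    K,D=cam(c); R=np.array(c['R']);t=np.array(c['t'])
    return cv2.projectPoints(np.atleast_2d(X).astype(float),cv2.Rodrigues(R)[0],t,K,D)[0][:,0]
E
python3 - <<'E'
import cv2
im=cv2.imread('pics/top0.png')
cv2.imwrite('pics/tray0.png',cv2.resize(im[100:250,155:260],None,fx=4,fy=4,interpolation=cv2.INTER_CUBIC))
cv2.imwrite('pics/tong0.png',cv2.resize(im[175:285,290:390],None,fx=5,fy=5,interpolation=cv2.INTER_CUBIC))
E
```

```text
(no output)
```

View pics/tray0.png

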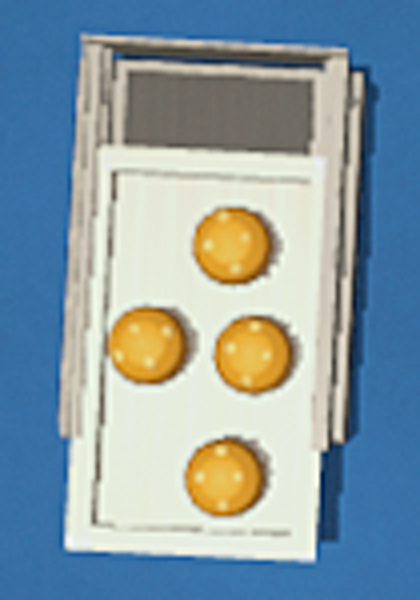

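View pics/tong0.png

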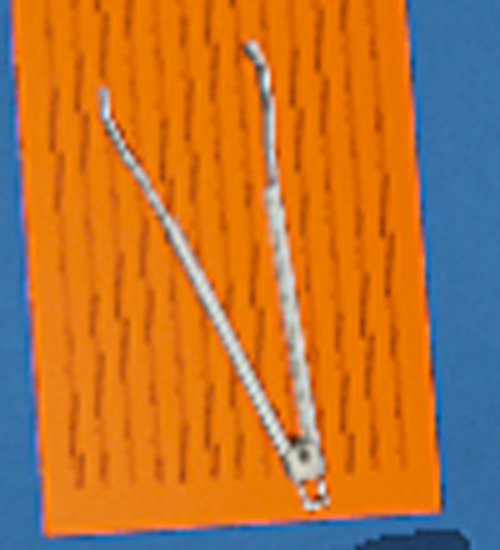

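```bash
python3 - <<'E'
from rig import r
from h import *
c=r.calibration('top'); d=np.load('top0.npy')
def P(cr,s,off,z): return atz(c,cr[0]/s+off[0]-.4,cr[1]/s+off[1]-.4,z)[:2]
T=lambda p,z:P(p,4,(155,100),z)
fl,fr,bl,br=[T(p,77) for p in [(65,550),(315,562),(100,148),(326,157)]]
print('tray',fl,fr,bl,br,'w',np.linalg.norm(fl-fr),np.linalg.norm(bl-br),'L',np.linalg.norm(fl-bl),np.linalg.norm(fr-br))
for a,b in((fl,bl),(fr,br)): print('yaw',np.arctan2(*(b-a)[::-1]))
print('yawf',np.arctan2(*((fl-fr)*[-1,1])), (fl+fr)/2)
sl,sr=T((83,38),95),T((348,48),95); print('stop',sl,sr,np.linalg.norm(sl-sr),(sl+sr)/2)
rl,rr=T((62,435),83),T((338,443),83); print('runner fronts',rl,rr,np.linalg.norm(rl-rr),(rl+rr)/2)
for n,p in dict(front=(224,477),b=(148,345),c=(253,354),d=(232,245)).items():
  print(n,T(p,62.5+2.5+22))
Q=lambda p,z:P(p,5,(290,175),z)
a,b,h,e=Q((103,92),31),Q((250,47),31),Q((303,455),28),Q((313,505),20)
print('tongs',a,b,h,e,'tipgap',np.linalg.norm(a-b))
m=(a+b)/2; print('mid',m,'len',np.linalg.norm(m-h),np.linalg.norm(m-e),'yaw',np.arctan2(*(m-h)[::-1]),np.arctan2(*(m-e)[::-1]))
# depth checks
for u,v in((208,235),(212,219),(232,270),(326,230)): print(u,v,atd(c,u,v,d[v,u]))
for n,X in dict(pitch=(312,135,100),mug=(351,130,92)).items(): print(n,atz(c,*X))
E
```

```text
tray [475.13465552 271.50086483] [466.74336471 108.81754064] [738.96254411 250.45150117] [733.11837133 101.99512984] w 162.89959401990905 148.57135842539827 L 264.6662625041338 266.46236026598405
yaw -0.0796158053294536
yaw -0.025606454934389327
yawf -0.05153485087288151 [470.93901012 190.15920273]
stop [807.59596718 258.26256488] [801.38094768  86.35441675] 172.0204576785539 [804.48845743 172.30849081]
runner fronts [549.95565501 272.79201697] [544.33377478  93.50602333] 179.37411478064496 [547.1447149  183.14902015]
front [522.33867064 167.09792997]
b [608.28372476 216.72935602]
c [602.32424435 148.5749499 ]
d [673.61322482 162.43724316]
tongs [592.42918561 -96.5370296 ] [ 616.88404602 -176.9237414 ] [ 395.09052231 -204.205079  ] [ 367.25474116 -210.65697182] tipgap 84.02418479889471
mid [ 604.65661582 -136.7303855 ] len 220.16080897891192 248.6459134125856 yaw 0.3114919509462564 0.30188104696246465
208 235 [480.27270205 174.87587702  77.72941118]
212 219 [521.81874152 160.48922488 110.72406708]
232 270 [381.51825644 118.487033     1.31046916]
326 230 [ 491.16471821 -141.85890616    4.72333296]
pitch [739.08095121 -96.51327887 100.        ]
mug [ 753.49743135 -199.1586128    92.        ]
```

Emit:
{"api": "jog_arm", "payload": {"moves": [{"grip":1,"translation":[0,0,0],"twist":[0,0,0.107]},{"grip":1,"translation":[0,0,0],"twist":[0,0,0.107]},{"grip":1,"translation":[0,0,0],"twist":[0,0,0.106]},{"grip":1,"translation":[0.0107,-0.0365,0],"twist":[0,0,0]},{"grip":1,"translation":[0.0107,-0.0365,0],"twist":[0,0,0]},{"grip":1,"translation":[0.0107,-0.0365,0],"twist":[0,0,0]},{"grip":1,"translation":[0.0107,-0.0365,0],"twist":[0,0,0]},{"grip":1,"translation":[0.0107,-0.0365,0],"twist":[0,0,0]},{"grip":1,"translation":[0.0107,-0.0365,0],"twist":[0,0,0]},{"grip":1,"translation":[0.0107,-0.0365,0],"twist":[0,0,0]}], "squeeze": 30}}

```text
clock: 0.93
eef_pos: [255.9, -347.8, 231.0]
tcp_rot: [-3.141, 0.0, -0.046]
contact_force: [0.3, -0.2, -0.2]
opening: 0.0
```

Emit:
{"api": "jog_arm", "payload": {"moves": [{"grip":1,"translation":[0.0107,-0.0365,0],"twist":[0,0,0]},{"grip":1,"translation":[0.0107,-0.0365,0],"twist":[0,0,0]},{"grip":1,"translation":[0.0107,-0.0365,0],"twist":[0,0,0]},{"grip":1,"translation":[0.0107,-0.0365,0],"twist":[0,0,0]},{"grip":1,"translation":[0.0107,-0.0365,0],"twist":[0,0,0]},{"grip":1,"translation":[0.0107,-0.0365,0],"twist":[0,0,0]},{"grip":1,"translation":[0.0107,-0.0365,0],"twist":[0,0,0]},{"grip":1,"translation":[0.0107,-0.0365,0],"twist":[0,0,0]},{"grip":1,"translation":[0.0107,-0.0365,0],"twist":[0,0,0]},{"grip":1,"translation":[0.0107,-0.0365,0],"twist":[0,0,0]}]}}

```text
clock: 1.77
eef_pos: [379.3, 12.1, 231.4]
tcp_rot: [3.142, -0.0, -0.045]
contact_force: [1.1, -1.3, -0.6]
opening: -0.002
```

Emit:
{"api": "jog_arm", "payload": {"moves": [{"grip":1,"translation":[0.0107,-0.0365,0],"twist":[0,0,0]},{"grip":1,"translation":[0.0107,-0.0365,0],"twist":[0,0,0]},{"grip":1,"translation":[0.0107,-0.0365,0],"twist":[0,0,0]},{"grip":1,"translation":[0.009,-0.0365,0],"twist":[0,0,0]},{"grip":1,"translation":[0.006,-0.0365,0],"twist":[0,0,0]},{"grip":1,"translation":[0,0,0],"twist":[0,0,0]}]}}

```text
clock: 2.27
eef_pos: [436.1, 195.6, 231.3]
tcp_rot: [-3.139, -0.001, -0.042]
contact_force: [-0.8, -0.6, -0.7]
opening: 0.004
```

Emit:
{"api": "jog_arm", "payload": {"moves": [{"grip":1,"translation":[0,0,0.034],"twist":[0,0,0]},{"grip":1,"translation":[0,0,0.034],"twist":[0,0,0]},{"grip":1,"translation":[0,0,0.034],"twist":[0,0,0]},{"grip":1,"translation":[0,0,0.034],"twist":[0,0,0]},{"grip":1,"translation":[0,0,0.032],"twist":[0,0,0]},{"grip":1,"translation":[0,0,0],"twist":[0,0,0]},{"grip":1,"translation":[0,0,0],"twist":[0,0,0]}]}}

```text
clock: 2.85
eef_pos: [433.3, 189.5, 62.4]
tcp_rot: [3.14, 0.004, -0.045]
contact_force: [-0.3, -0.5, 1.1]
opening: 0.005
```

```bash
python3 - <<'E'
from rig import r
import cv2
print(r.sense()['eef_pos'],r.sense()['contact_force'])
im,d=r.grab_frame('scene'); cv2.imwrite('pics/s1.png',cv2.resize(im[120:280,260:460,::-1],None,fx=4,fy=3.75))
E
```

```text
[433.29421506 189.53815491  62.3537312 ] [-0.30456926 -0.54813817  1.13818995]
```

View pics/s1.png

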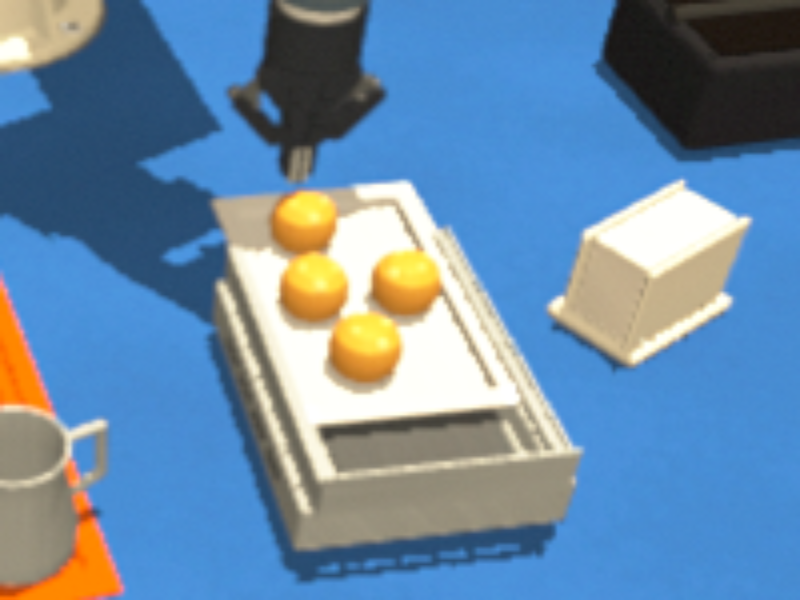

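Emit:
{"api": "jog_arm", "payload": {"moves": [{"grip":1,"translation":[0.006,0,0],"twist":[0,0,0]},{"grip":1,"translation":[0.006,0,0],"twist":[0,0,0]},{"grip":1,"translation":[0.006,0,0],"twist":[0,0,0]},{"grip":1,"translation":[0.004,0,0],"twist":[0,0,0]},{"grip":1,"translation":[0.003,0,0],"twist":[0,0,0]},{"grip":1,"translation":[0.003,0,0],"twist":[0,0,0]},{"grip":1,"translation":[0.003,0,0],"twist":[0,0,0]},{"grip":1,"translation":[0.003,0,0],"twist":[0,0,0]},{"grip":1,"translation":[0.003,0,0],"twist":[0,0,0]},{"grip":1,"translation":[0.003,0,0],"twist":[0,0,0]}]}}

```text
clock: 3.73
eef_pos: [474.6, 188.4, 63.2]
tcp_rot: [3.141, 0.001, -0.045]
contact_force: [-2.0, -0.3, 1.0]
opening: 0.0
```

Emit:
{"api": "jog_arm", "payload": {"moves": [{"grip":1,"translation":[0.003,0,0],"twist":[0,0,0]},{"grip":1,"translation":[0.004,0,0],"twist":[0,0,0]},{"grip":1,"translation":[0.004,0,0],"twist":[0,0,0]},{"grip":1,"translation":[0.004,0,0],"twist":[0,0,0]},{"grip":1,"translation":[0.004,0,0],"twist":[0,0,0]},{"grip":1,"translation":[0.004,0,0],"twist":[0,0,0]},{"grip":1,"translation":[0.004,0,0],"twist":[0,0,0]},{"grip":1,"translation":[0.004,0,0],"twist":[0,0,0]},{"grip":1,"translation":[0.004,0,0],"twist":[0,0,0]},{"grip":1,"translation":[0.003,0,0],"twist":[0,0,0]}]}}

```text
clock: 4.57
eef_pos: [513.1, 186.7, 63.3]
tcp_rot: [-3.142, -0.0, -0.045]
contact_force: [-1.9, -0.2, -0.2]
opening: 0.003
```

Emit:
{"api": "jog_arm", "payload": {"moves": [{"grip":1,"translation":[0.003,0,0],"twist":[0,0,0]},{"grip":1,"translation":[0.003,0,0],"twist":[0,0,0]},{"grip":1,"translation":[0.002,0,0],"twist":[0,0,0]},{"grip":1,"translation":[0.002,0,0],"twist":[0,0,0]}]}}

```text
clock: 4.9
eef_pos: [522.7, 186.3, 63.3]
tcp_rot: [3.142, 0.0, -0.045]
contact_force: [-2.6, -0.1, 1.5]
opening: -0.004
```

```bash
python3 - <<'E'
from rig import r
import cv2
print(r.sense()['eef_pos'],r.sense()['contact_force'])
im,d=r.grab_frame('scene'); cv2.imwrite('pics/s2.png',cv2.resize(im[120:280,260:460,::-1],None,fx=4,fy=3.75))
E
```

```text
[522.73035255 186.27732087  63.2952145 ] [-2.55237417 -0.10468238  1.52259034]
```

View pics/s2.png

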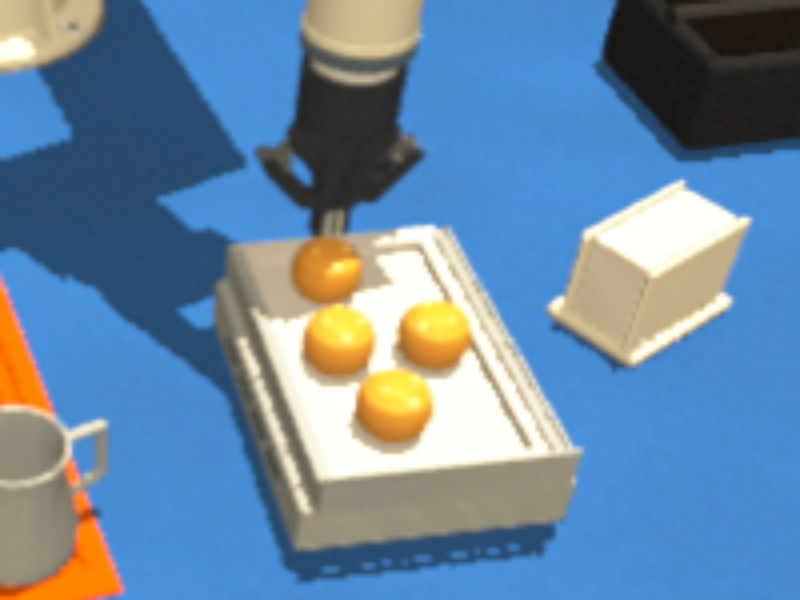

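The tray is nearly home, with its back edge close to the stop and all four buns still on it. I'll creep forward until the force rises.

Emit:
{"api": "jog_arm", "payload": {"moves": [{"grip":1,"translation":[0.002,0,0],"twist":[0,0,0]},{"grip":1,"translation":[0.002,0,0],"twist":[0,0,0]}]}}

```text
clock: 5.12
eef_pos: [526.5, 186.1, 63.3]
tcp_rot: [3.142, 0.0, -0.045]
contact_force: [-3.9, 1.9, 0.9]
opening: -0.005
```

Emit:
{"api": "jog_arm", "payload": {"moves": [{"grip":1,"translation":[0.0015,0,0],"twist":[0,0,0]},{"grip":1,"translation":[0.0015,0,0],"twist":[0,0,0]}]}}

```text
clock: 5.28
eef_pos: [526.7, 185.8, 62.8]
tcp_rot: [3.141, 0.006, -0.046]
contact_force: [-16.4, 3.3, 8.8]
opening: 0.004
```

Emit:
{"api": "jog_arm", "payload": {"moves": [{"grip":1,"translation":[0.001,0,0],"twist":[0,0,0]},{"grip":1,"translation":[0,0,0],"twist":[0,0,0]},{"grip":1,"translation":[0,0,0],"twist":[0,0,0]},{"grip":1,"translation":[-0.005,0,0],"twist":[0,0,0]},{"grip":1,"translation":[-0.012,0,0],"twist":[0,0,0]},{"grip":1,"translation":[-0.015,0,0],"twist":[0,0,0]},{"grip":0,"translation":[-0.015,0,-0.03],"twist":[0,0,0]},{"grip":-1,"translation":[0,0,-0.04],"twist":[0,0,0]},{"grip":-1,"translation":[0,0,-0.04],"twist":[0,0,0]},{"grip":-1,"translation":[0,0,-0.04],"twist":[0,0,0]}]}}

```text
clock: 6.12
eef_pos: [482.8, 188.0, 215.0]
tcp_rot: [3.142, -0.001, -0.045]
contact_force: [0.4, 0.5, -0.8]
opening: 0.564
```

```bash
python3 - <<'E'
from rig import r
from h import *
print(r.sense()['eef_pos'],r.sense()['tcp_rot'])
im,d=r.grab_frame('top'); cv2.imwrite('pics/top2.png',cv2.resize(im[100:250,155:260,::-1],None,fx=4,fy=4,interpolation=cv2.INTER_CUBIC)); np.save('top2.npy',d)
E
```

```text
[482.83589927 187.96308435 214.99995058] [ 3.14155664e+00 -5.16897307e-04 -4.48991981e-02]
```

View pics/top2.png

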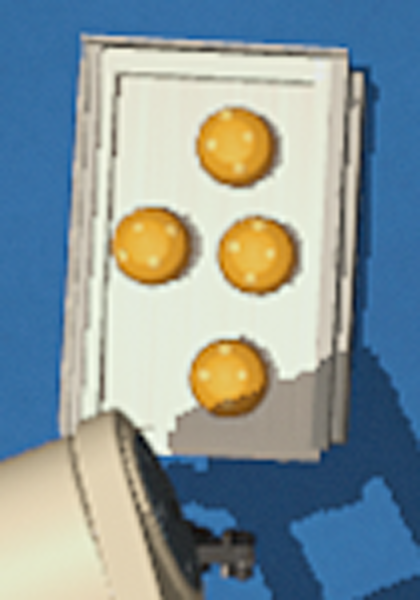

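Emit:
{"api": "jog_arm", "payload": {"moves": [{"grip":-1,"translation":[0,0,-0.01],"twist":[0,0,-0.117]},{"grip":-1,"translation":[0,0,-0.01],"twist":[0,0,-0.117]},{"grip":-1,"translation":[0,0,-0.01],"twist":[0,0,-0.116]},{"grip":-1,"translation":[-0.0108,0.0347,0],"twist":[0,0,0]},{"grip":-1,"translation":[-0.0108,0.0347,0],"twist":[0,0,0]},{"grip":-1,"translation":[-0.0108,0.0347,0],"twist":[0,0,0]},{"grip":-1,"translation":[-0.0108,0.0347,0],"twist":[0,0,0]},{"grip":-1,"translation":[-0.0108,0.0347,0],"twist":[0,0,0]},{"grip":-1,"translation":[-0.0108,0.0347,0],"twist":[0,0,0]},{"grip":-1,"translation":[-0.0108,0.0347,0],"twist":[0,0,0]}]}}

```text
clock: 7.0
eef_pos: [484.0, -68.0, 243.5]
tcp_rot: [3.141, -0.001, 0.305]
contact_force: [0.8, -0.5, -0.7]
opening: 1.0
```

Emit:
{"api": "jog_arm", "payload": {"moves": [{"grip":-1,"translation":[-0.0108,0.0347,0],"twist":[0,0,0]},{"grip":-1,"translation":[-0.0108,0.0347,0],"twist":[0,0,0]},{"grip":-1,"translation":[-0.0108,0.0347,0],"twist":[0,0,0]},{"grip":-1,"translation":[0,0,0],"twist":[0,0,0]},{"grip":-1,"translation":[0,0,0],"twist":[0,0,0]}]}}

```text
clock: 7.42
eef_pos: [484.5, -177.0, 243.2]
tcp_rot: [3.141, -0.001, 0.301]
contact_force: [0.4, 0.1, 0.2]
opening: 0.999
```

```bash
python3 - <<'E'
from rig import r
from h import *
import pickle
print(r.sense()['eef_pos'],r.sense()['tcp_rot'],r.sense()['opening'])
c=r.calibration('wrist'); im,d=r.grab_frame('wrist'); cv2.imwrite('pics/w1.png',im[:,:,::-1]); pickle.dump((c,d),open('w1.pkl','wb'))
im,d=r.grab_frame('top'); cv2.imwrite('pics/top3.png',cv2.resize(im[100:250,155:260,::-1],None,fx=4,fy=4,interpolation=cv2.INTER_CUBIC)); np.save('top3.npy',d)
E
```

```text
[ 484.45122399 -176.97409262  243.18489393] [ 3.14098136e+00 -5.90900040e-04  3.01375215e-01] 0.9985246228561786
```

View pics/w1.png

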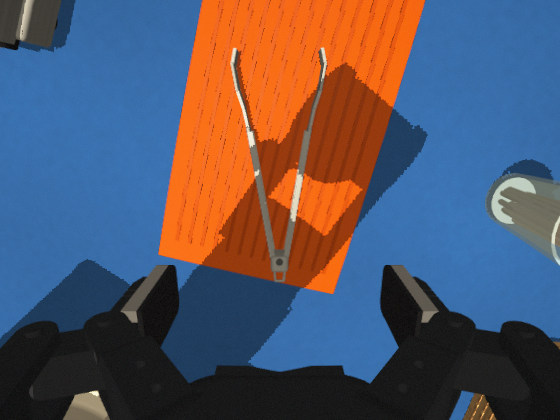

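View pics/top3.png

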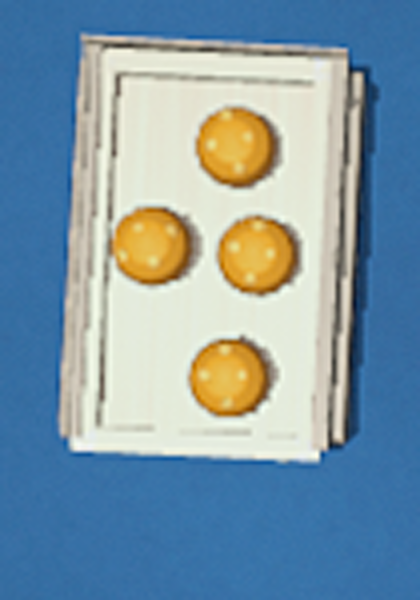

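The wrist view shows the tip ends at (234,49) and (322,49) and the hinge pin at (279,262). The top view shows the tray home with its front corners at (70,450) and (320,461), and the bun at (228,377).

```bash
python3 - <<'E'
from rig import r
from h import *
import pickle
c,_=pickle.load(open('w1.pkl','rb'))
a,b=atz(c,234,49,31)[:2],atz(c,322,49,31)[:2]
h=atz(c,279,262,30)[:2]
# arms at several places (mid of the top edges), z 27
for L,R in (((265,215),(290,215)),((256,172),(297,172))):
  l,q=atz(c,*L,27)[:2],atz(c,*R,27)[:2]; print('arm',l,q,np.linalg.norm(l-q),(l+q)/2)
m=(a+b)/2;v=m-h;yaw=np.arctan2(v[1],v[0]);u=v/np.linalg.norm(v)
print(a,b,np.linalg.norm(a-b),'hinge',h,'len',np.linalg.norm(v),'yaw',yaw,'orig',m-128*u,h+95*u)
C=r.calibration('top'); T=lambda p,z:atz(C,p[0]/4+155-.4,p[1]/4+100-.4,z)[:2]
fl,fr=T((70,450),77),T((320,461),77);print('tray front',fl,fr,(fl+fr)/2,np.linalg.norm(fl-fr),np.arctan2(*((fl-fr)*[-1,1])))
for n,p in dict(front=(228,377),b=(151,246),c=(258,255),d=(236,146)).items(): print(n,T(p,87))
E
```

```text
arm [ 442.96495955 -174.97337905] [ 450.96137932 -200.69677851] 26.93763183764386 [ 446.96316944 -187.83507878]
arm [ 485.03883819 -152.61960934] [ 497.70554709 -193.39953354] 42.70184694734501 [ 491.37219264 -173.00957144]
[593.71996159 -99.04865263] [ 618.57116411 -179.14550158] 83.86350505166027 hinge [ 396.03849007 -205.34384673] len 220.30346461147934 yaw 0.3054337621818025 orig [ 484.06983715 -177.58755898] [ 486.64156773 -176.77669221]
tray front [540.3027763  268.79131258] [532.7045301  105.68554035] [536.5036532  187.23842647] 163.28265762056876 -0.046551123353594404
front [587.35015315 164.75924966]
b [672.96564852 215.09511828]
c [667.05519317 145.494236  ]
d [738.59730059 159.99717308]
```

Emit:
{"api": "jog_arm", "payload": {"moves": [{"grip":-1,"translation":[0.0005,0,0.034],"twist":[0,0,-0.004]},{"grip":-1,"translation":[0,0,0.035],"twist":[0,0,0]},{"grip":-1,"translation":[0,0,0.035],"twist":[0,0,0]},{"grip":-1,"translation":[0,0,0.035],"twist":[0,0,0]},{"grip":-1,"translation":[0,0,0.035],"twist":[0,0,0]},{"grip":-1,"translation":[0,0,0.025],"twist":[0,0,0]},{"grip":-1,"translation":[0,0,0.015],"twist":[0,0,0]},{"grip":-1,"translation":[0,0,0.01],"twist":[0,0,0]},{"grip":-1,"translation":[0,0,0.008],"twist":[0,0,0]},{"grip":-1,"translation":[0,0,0],"twist":[0,0,0]}]}}

```text
clock: 8.35
eef_pos: [484.9, -174.3, 10.5]
tcp_rot: [-3.141, 0.001, 0.31]
contact_force: [-0.7, 0.2, 1.0]
opening: 0.998
```

Emit:
{"api": "jog_arm", "payload": {"moves": [{"grip":-0.5,"translation":[0,0,0.001],"twist":[0,0,0]},{"grip":-0.25,"translation":[0,0,0],"twist":[0,0,0]},{"grip":-0.1,"translation":[0,0,0],"twist":[0,0,0]},{"grip":-0.04,"translation":[0,0,0],"twist":[0,0,0]},{"grip":-0.04,"translation":[0,0,0],"twist":[0,0,0]},{"grip":-0.04,"translation":[0,0,0],"twist":[0,0,0]}], "squeeze": 30}}

```text
clock: 8.85
eef_pos: [486.5, -175.7, 11.9]
tcp_rot: [3.14, -0.003, 0.309]
contact_force: [-1.1, 1.8, 8.9]
opening: 0.521
```

```bash
python3 - <<'E'
from rig import r
from h import *
print(r.sense()['eef_pos'],r.sense()['tcp_rot'],r.sense()['opening'])
im,d=r.grab_frame('wrist'); cv2.imwrite('pics/w2.png',im[:,:,::-1])
c=r.calibration('wrist')
for P in ((0,0),(300,0)): pass
E
```

```text
[ 486.53261893 -175.65621143   11.94301887] [ 3.13977551e+00 -2.54588393e-03  3.08655772e-01] 0.5212924506428905
```

View pics/w2.png

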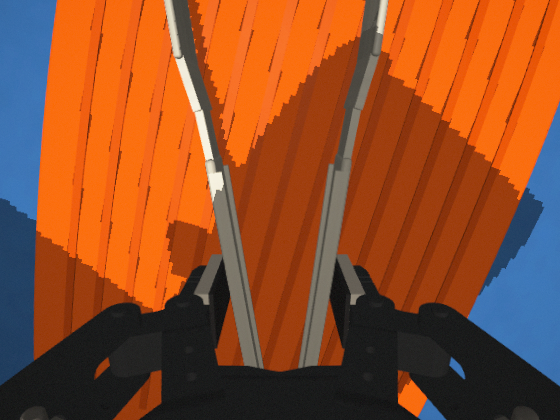

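Emit:
{"api": "jog_arm", "payload": {"moves": [{"grip":-0.04,"translation":[0,0,-0.004],"twist":[0,0,0]},{"grip":-0.04,"translation":[0,0,-0.006],"twist":[0,0,0]},{"grip":-0.04,"translation":[0,0,-0.01],"twist":[0,0,0]},{"grip":-0.04,"translation":[0,0,-0.01],"twist":[0,0,0]},{"grip":-0.04,"translation":[0,0,0],"twist":[0,0,0]}]}}

```text
clock: 9.32
eef_pos: [486.5, -175.7, 42.6]
tcp_rot: [3.14, -0.003, 0.309]
contact_force: [0.6, 0.2, -1.1]
opening: 0.524
```

```bash
python3 - <<'E'
from rig import r
from h import *
print(r.sense()['eef_pos'],r.sense()['contact_force'],r.sense()['opening'])
im,d=r.grab_frame('wrist'); cv2.imwrite('pics/w3.png',im[:,:,::-1])
im,d=r.grab_frame('scene'); cv2.imwrite('pics/s3.png',cv2.resize(im[130:290,160:360,::-1],None,fx=4,fy=3.75))
E
```

```text
[ 486.45266647 -175.72509415   42.61942493] [ 0.60542691  0.2304725  -1.14795389] 0.5242431772583346
```

View pics/w3.png

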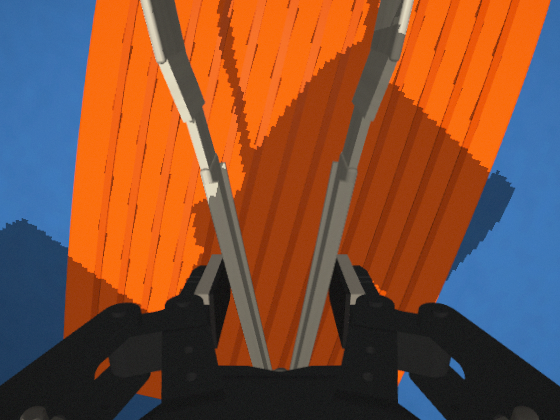

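View pics/s3.png

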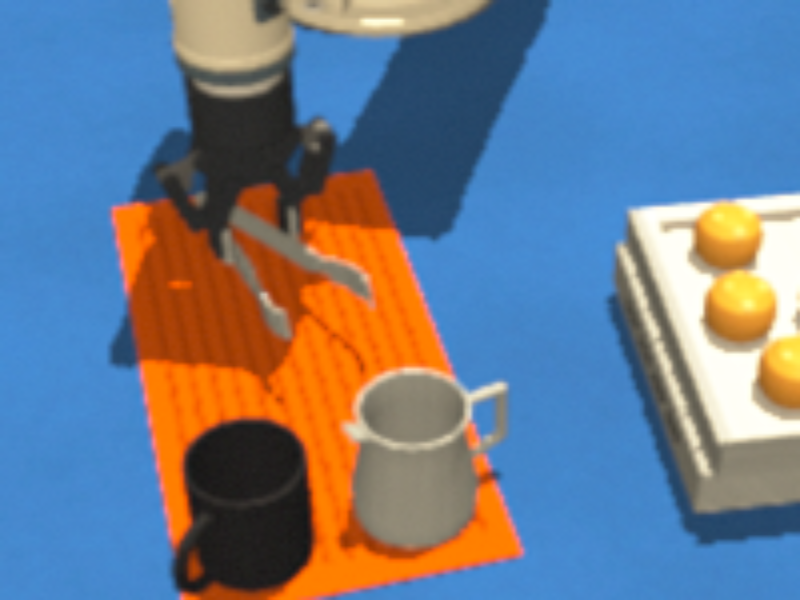

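```bash
python3 - <<'E'
from rig import r
from h import *
import pickle
c=r.calibration('wrist'); im,d=r.grab_frame('wrist'); pickle.dump((c,d),open('w4.pkl','wb'))
s=r.sense();p=s['eef_pos'];psi=s['tcp_rot'][2]
for v in range(5,360,25):
  for lo,hi in((130,280),(281,420)):
    best=None
    for u in range(lo,hi):
      if d[v,u]>0:
        X=atd(c,u,v,d[v,u])
        if best is None or X[2]>best[0][2]: best=(X,u)
    X,u=best; q=X-p; print(v,u,X.round(),'along',round(q[0]*np.cos(psi)+q[1]*np.sin(psi),1),'lat',round(-q[0]*np.sin(psi)+q[1]*np.cos(psi),1))
E
```

```text
5 148 [ 569. -114.   83.] along 98.3 lat 33.5
5 404 [ 590. -179.   82.] along 98.5 lat -35.0
30 153 [ 563. -115.   80.] along 92.4 lat 33.3
30 398 [ 584. -180.   81.] along 92.2 lat -34.0
55 157 [ 557. -118.   79.] along 85.9 lat 33.0
55 397 [ 578. -182.   79.] along 86.0 lat -34.8
80 169 [ 552. -122.   76.] along 79.3 lat 30.8
80 382 [ 571. -182.   75.] along 79.4 lat -31.9
105 178 [ 545. -126.   74.] along 72.2 lat 29.2
105 374 [ 563. -182.   73.] along 72.1 lat -30.5
130 194 [ 539. -131.   67.] along 64.3 lat 26.5
130 358 [ 555. -182.   67.] along 64.2 lat -27.3
155 205 [ 531. -136.   65.] along 55.8 lat 23.7
155 358 [ 547. -185.   65.] along 55.8 lat -28.2
180 207 [ 523. -139.   65.] along 47.2 lat 23.4
180 338 [ 537. -182.   65.] along 47.2 lat -21.7
205 222 [ 515. -146.   63.] along 37.6 lat 19.0
205 334 [ 528. -184.   63.] along 37.5 lat -21.1
230 225 [ 505. -149.   60.] along 27.1 lat 18.9
230 332 [ 518. -187.   60.] along 27.0 lat -21.3
255 229 [ 495. -153.   57.] along 15.6 lat 18.2
255 328 [ 507. -190.   57.] along 15.9 lat -20.5
280 217 [ 490. -152.   71.] along 11.8 lat 20.9
280 341 [ 504. -194.   70.] along 11.7 lat -23.7
305 181 [ 489. -144.   90.] along 13.3 lat 28.6
305 375 [ 507. -201.   90.] along 13.2 lat -30.8
330 179 [ 495. -147.  109.] along 17.8 lat 23.6
330 375 [ 510. -194.  109.] along 18.0 lat -25.3
355 178 [ 496. -150.  119.] along 18.2 lat 21.1
355 347 [ 508. -185.  119.] along 18.4 lat -16.5
```

Emit:
{"api": "jog_arm", "payload": {"moves": [{"grip":-0.04,"translation":[0,0,0.012],"twist":[0,0,0]},{"grip":-0.04,"translation":[0,0,0.01],"twist":[0,0,0]},{"grip":-0.04,"translation":[0,0,0.008],"twist":[0,0,0]},{"grip":-0.2,"translation":[0,0,0.001],"twist":[0,0,0]},{"grip":-0.35,"translation":[0,0,0],"twist":[0,0,0]},{"grip":-0.35,"translation":[0,0,0],"twist":[0,0,0]},{"grip":-0.35,"translation":[0,0,0],"twist":[0,0,0]}]}}

```text
clock: 10.05
eef_pos: [485.4, -175.2, 9.4]
tcp_rot: [3.141, -0.0, 0.309]
contact_force: [0.2, -0.3, 0.2]
opening: 0.674
```

```bash
cat > arms.py <<'E'
from rig import r
from h import *
def run(name):
  c=r.calibration('wrist'); im,d=r.grab_frame('wrist'); cv2.imwrite(f'pics/{name}.png',im[:,:,::-1])
  s=r.sense();p=s['eef_pos'];psi=s['tcp_rot'][2]; print(p.round(1),s['tcp_rot'].round(3),s['contact_force'].round(1),round(s['opening'],3))
  for v in (5,55,105,155,180,205,230,255,265):
    o=[]
    for lo,hi in((60,280),(281,500)):
      best=None
      for u in range(lo,hi):
        if d[v,u]>0:
          X=atd(c,u,v,d[v,u])
          if best is None or X[2]>best[2]: best=X
      q=best-p; o+=[round(q[0]*np.cos(psi)+q[1]*np.sin(psi),1),round(-q[0]*np.sin(psi)+q[1]*np.cos(psi),1),round(best[2],1)]
    print(v,o)
E
python3 -c "import arms;arms.run('w5')"
```

```text
[ 485.4 -175.3    9.5] [ 3.141 -0.     0.309] [ 0.2 -0.5 -0.3] 0.678
5 [np.float64(103.7), np.float64(43.5), np.float64(30.6), np.float64(103.6), np.float64(-41.6), np.float64(30.1)]
55 [np.float64(88.3), np.float64(40.8), np.float64(29.9), np.float64(88.1), np.float64(-40.1), np.float64(30.6)]
105 [np.float64(72.0), np.float64(34.1), np.float64(28.7), np.float64(72.0), np.float64(-35.2), np.float64(27.7)]
155 [np.float64(54.4), np.float64(33.5), np.float64(24.8), np.float64(54.4), np.float64(-31.7), np.float64(24.7)]
180 [np.float64(45.5), np.float64(27.0), np.float64(26.6), np.float64(45.5), np.float64(-30.6), np.float64(26.7)]
205 [np.float64(36.1), np.float64(24.9), np.float64(26.9), np.float64(36.1), np.float64(-29.3), np.float64(26.9)]
230 [np.float64(26.1), np.float64(22.9), np.float64(26.5), np.float64(26.6), np.float64(-25.9), np.float64(27.8)]
255 [np.float64(16.0), np.float64(22.2), np.float64(26.8), np.float64(16.0), np.float64(-22.0), np.float64(26.7)]
265 [np.float64(11.9), np.float64(21.2), np.float64(27.2), np.float64(12.2), np.float64(-21.6), np.float64(27.9)]
```

View pics/w5.png

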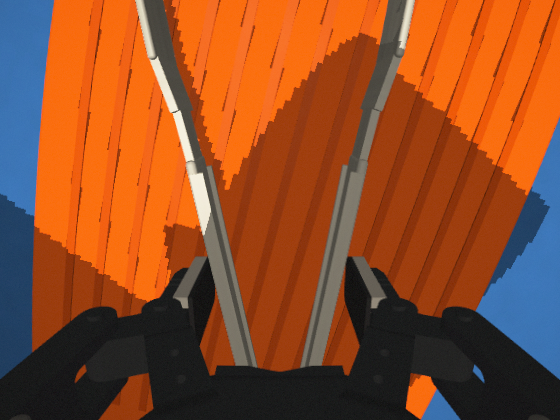

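Emit:
{"api": "jog_arm", "payload": {"moves": [{"grip":-0.35,"translation":[0,0,0.0045],"twist":[0,0,0]},{"grip":-0.35,"translation":[0,0,0],"twist":[0,0,0]},{"grip":-0.2,"translation":[0,0,0],"twist":[0,0,0]},{"grip":-0.1,"translation":[0,0,0],"twist":[0,0,0]},{"grip":0,"translation":[0,0,0],"twist":[0,0,0]},{"grip":0,"translation":[0,0,0],"twist":[0,0,0]}]}}

```text
clock: 10.6
eef_pos: [485.8, -175.1, 5.7]
tcp_rot: [3.141, -0.001, 0.309]
contact_force: [-0.7, 2.0, 11.4]
opening: 0.503
```

Emit:
{"api": "jog_arm", "payload": {"moves": [{"grip":0,"translation":[0,0,-0.004],"twist":[0,0,0]},{"grip":0,"translation":[0,0,-0.004],"twist":[0,0,0]},{"grip":0,"translation":[0,0,-0.006],"twist":[0,0,0]},{"grip":0,"translation":[0,0,-0.008],"twist":[0,0,0]},{"grip":0,"translation":[0,0,-0.01],"twist":[0,0,0]},{"grip":0,"translation":[0,0,-0.01],"twist":[0,0,0]},{"grip":0,"translation":[0,0,0],"twist":[0,0,0]}]}}

```text
clock: 11.18
eef_pos: [486.5, -175.7, 49.1]
tcp_rot: [3.14, -0.003, 0.309]
contact_force: [0.5, -0.5, -0.8]
opening: 0.506
```

```bash
python3 -c "import arms;arms.run('w6')"
```

```text
[ 486.2 -175.6   48.3] [ 3.14e+00 -2.00e-03  3.09e-01] [-0.9  0.2 -1.6] 0.496
5 [np.float64(102.0), np.float64(33.9), np.float64(76.4), np.float64(101.9), np.float64(-32.3), np.float64(76.2)]
55 [np.float64(87.7), np.float64(32.7), np.float64(73.8), np.float64(87.5), np.float64(-30.4), np.float64(74.2)]
105 [np.float64(72.1), np.float64(27.0), np.float64(73.9), np.float64(72.0), np.float64(-25.5), np.float64(73.6)]
155 [np.float64(55.1), np.float64(25.4), np.float64(68.6), np.float64(55.1), np.float64(-23.8), np.float64(68.8)]
180 [np.float64(46.7), np.float64(19.0), np.float64(71.3), np.float64(46.6), np.float64(-23.5), np.float64(70.8)]
205 [np.float64(37.4), np.float64(20.2), np.float64(70.5), np.float64(37.2), np.float64(-21.2), np.float64(69.8)]
230 [np.float64(27.7), np.float64(20.1), np.float64(70.0), np.float64(27.7), np.float64(-18.6), np.float64(70.1)]
255 [np.float64(17.8), np.float64(14.9), np.float64(70.1), np.float64(17.8), np.float64(-22.0), np.float64(70.1)]
265 [np.float64(13.6), np.float64(15.8), np.float64(69.9), np.float64(13.8), np.float64(-20.2), np.float64(70.4)]
```

View pics/w6.png

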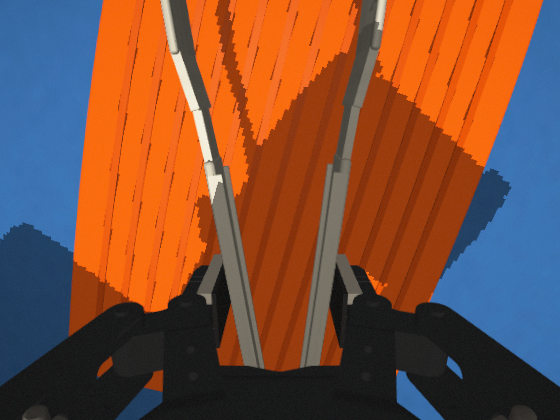

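Emit:
{"api": "jog_arm", "payload": {"moves": [{"grip":0,"translation":[0,0,-0.01],"twist":[0,0,0.02]},{"grip":0,"translation":[0,0,-0.02],"twist":[0,0,0.05]},{"grip":0,"translation":[0,0,-0.025],"twist":[0,0,0.065]},{"grip":0,"translation":[0,0,-0.025],"twist":[0,0,0.065]},{"grip":0,"translation":[0,0,-0.025],"twist":[0,0,0.065]},{"grip":0,"translation":[0,0,-0.02],"twist":[0,0,0.05]},{"grip":0,"translation":[0,0,-0.005],"twist":[0,0,0.039]},{"grip":0,"translation":[-0.0006,-0.01,0],"twist":[0,0,0]},{"grip":0,"translation":[-0.0012,-0.02,0],"twist":[0,0,0]},{"grip":0,"translation":[-0.0016,-0.026,0],"twist":[0,0,0]}]}}

```text
clock: 12.07
eef_pos: [483.6, -118.7, 176.3]
tcp_rot: [-3.142, 0.001, -0.046]
contact_force: [0.4, -0.2, -0.7]
opening: 0.5
```

Emit:
{"api": "jog_arm", "payload": {"moves": [{"grip":0,"translation":[-0.0016,-0.026,0],"twist":[0,0,0]},{"grip":0,"translation":[-0.0016,-0.026,0],"twist":[0,0,0]},{"grip":0,"translation":[-0.0016,-0.026,0],"twist":[0,0,0]},{"grip":0,"translation":[-0.0016,-0.026,0],"twist":[0,0,0]},{"grip":0,"translation":[-0.0016,-0.026,0],"twist":[0,0,0]},{"grip":0,"translation":[-0.0016,-0.026,0],"twist":[0,0,0]},{"grip":0,"translation":[-0.0016,-0.026,0],"twist":[0,0,0]},{"grip":0,"translation":[-0.0016,-0.026,0],"twist":[0,0,0]},{"grip":0,"translation":[-0.0016,-0.026,0],"twist":[0,0,0]},{"grip":0,"translation":[-0.0016,-0.026,0],"twist":[0,0,0]}]}}

```text
clock: 12.9
eef_pos: [478.6, 142.9, 175.9]
tcp_rot: [3.141, 0.002, -0.044]
contact_force: [0.7, 0.2, -1.8]
opening: 0.505
```

Emit:
{"api": "jog_arm", "payload": {"moves": [{"grip":0,"translation":[-0.0012,-0.018,0],"twist":[0,0,0]},{"grip":0,"translation":[-0.0006,-0.009,0],"twist":[0,0,0]},{"grip":0,"translation":[0,0,0],"twist":[0,-0.03,0]},{"grip":0,"translation":[0,0,0],"twist":[0,-0.05,0]},{"grip":0,"translation":[0,0,0],"twist":[0,-0.05,0]},{"grip":0,"translation":[0,0,0],"twist":[0,-0.035,0]},{"grip":0,"translation":[0,0,0],"twist":[0,0,0]},{"grip":0,"translation":[0,0,0],"twist":[0,0,0]}]}}

```text
clock: 13.57
eef_pos: [479.2, 168.0, 176.0]
tcp_rot: [3.141, 0.166, -0.046]
contact_force: [-0.3, 0.2, -1.7]
opening: 0.499
```

```bash
python3 - <<'E'
import arms; arms.run('w7')
from arms import *
c=r.calibration('wrist'); print('campos',-np.array(c['R']).T@np.array(c['t']))
im,d=r.grab_frame('scene'); cv2.imwrite('pics/s7.png',cv2.resize(im[90:270,260:460,::-1],None,fx=4,fy=3.3))
E
```

```text
[478.9 168.1 176.2] [ 3.141  0.165 -0.045] [ 0.2  1.2 -1.4] 0.509
5 [np.float64(105.9), np.float64(33.8), np.float64(184.9), np.float64(105.7), np.float64(-31.6), np.float64(185.3)]
55 [np.float64(91.3), np.float64(32.3), np.float64(185.4), np.float64(91.1), np.float64(-30.8), np.float64(185.0)]
105 [np.float64(75.8), np.float64(28.2), np.float64(187.3), np.float64(75.7), np.float64(-25.4), np.float64(187.4)]
155 [np.float64(58.2), np.float64(25.0), np.float64(185.8), np.float64(58.3), np.float64(-23.9), np.float64(186.3)]
180 [np.float64(50.4), np.float64(20.2), np.float64(190.2), np.float64(50.1), np.float64(-22.6), np.float64(189.3)]
205 [np.float64(41.6), np.float64(21.0), np.float64(191.9), np.float64(41.2), np.float64(-21.9), np.float64(191.0)]
230 [np.float64(31.4), np.float64(17.0), np.float64(191.9), np.float64(31.2), np.float64(-19.6), np.float64(191.6)]
255 [np.float64(21.8), np.float64(18.1), np.float64(193.8), np.float64(21.3), np.float64(-18.1), np.float64(193.1)]
265 [np.float64(17.4), np.float64(16.0), np.float64(194.1), np.float64(17.9), np.float64(-18.9), np.float64(194.8)]
campos [571.88915223 162.62015043 303.91162807]
```

View pics/w7.png

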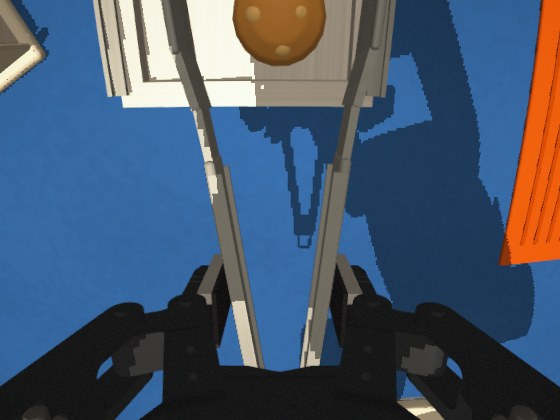

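View pics/s7.png

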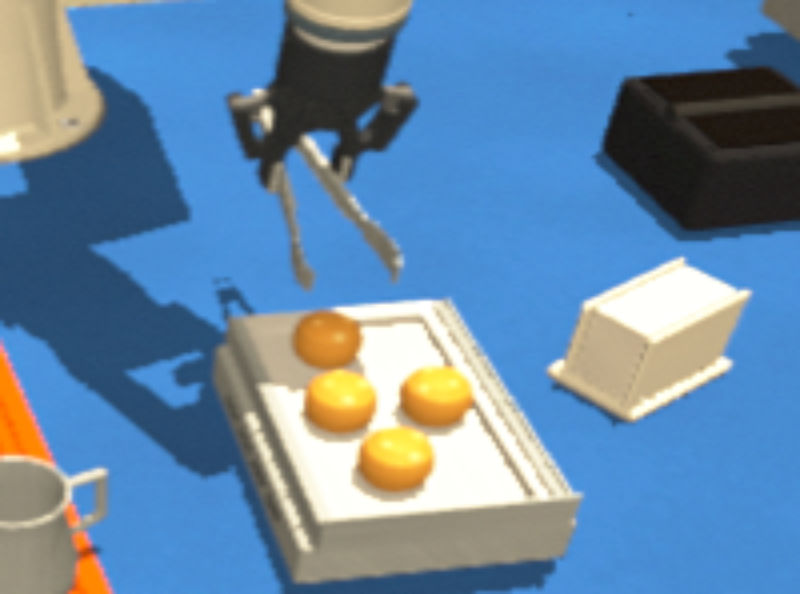

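```bash
python3 - <<'E'
from arms import *
c=r.calibration('wrist')
a,b=atz(c,233,17,86.5),atz(c,326,17,86.5); print(a,b,(a+b)/2,np.linalg.norm(a-b)); print('front of bun',atz(c,281,66,86.5))
s=r.sense(); print(s['eef_pos'],s['tcp_rot'],s['clock'])
E
```

```text
[588.86653488 188.11664022  86.5       ] [586.49323312 135.83914726  86.5       ] [587.679884   161.97789374  86.5       ] 52.331336986323336
front of bun [561.1434523  162.28921626  86.5       ]
[478.85349182 168.10553365 176.41171092] [ 3.14117082  0.16500072 -0.04530332] 13.6667
```

Emit:
{"api": "jog_arm", "payload": {"moves": [{"grip":0,"translation":[0.0036,0,0.0097],"twist":[0,0,0]},{"grip":0,"translation":[0.0033,0,0.0197],"twist":[0,0,0]},{"grip":0,"translation":[0.0025,0,0.0148],"twist":[0,0,0]},{"grip":0,"translation":[0.0016,0,0.01],"twist":[0,0,0]},{"grip":0,"translation":[0.0016,0,0.01],"twist":[0,0,0]},{"grip":0,"translation":[0.0008,0,0.005],"twist":[0,0,0]},{"grip":0,"translation":[0,0,0],"twist":[0,0,0]}]}}

```text
clock: 14.25
eef_pos: [480.7, 168.1, 105.3]
tcp_rot: [3.141, 0.166, -0.045]
contact_force: [-0.4, -0.3, -1.6]
opening: 0.501
```

```bash
python3 - <<'E'
import arms; arms.run('w8')
from arms import *
im,d=r.grab_frame('scene'); cv2.imwrite('pics/s8.png',cv2.resize(im[140:240,280:400,::-1],None,fx=6,fy=6,interpolation=cv2.INTER_CUBIC))
im,d=r.grab_frame('top'); cv2.imwrite('pics/t8.png',cv2.resize(im[140:240,160:280,::-1],None,fx=6,fy=6,interpolation=cv2.INTER_CUBIC))
E
```

```text
[481.2 168.3 106. ] [ 3.141  0.166 -0.045] [ 0.2  0.5 -0.8] 0.501
5 [np.float64(105.1), np.float64(33.1), np.float64(115.1), np.float64(104.9), np.float64(-32.6), np.float64(115.5)]
55 [np.float64(90.6), np.float64(31.1), np.float64(115.4), np.float64(90.5), np.float64(-31.3), np.float64(115.1)]
105 [np.float64(75.2), np.float64(25.2), np.float64(117.3), np.float64(75.3), np.float64(-27.4), np.float64(118.3)]
155 [np.float64(57.5), np.float64(23.8), np.float64(115.2), np.float64(57.6), np.float64(-25.1), np.float64(115.5)]
180 [np.float64(49.5), np.float64(22.4), np.float64(118.7), np.float64(49.7), np.float64(-23.6), np.float64(119.2)]
205 [np.float64(40.7), np.float64(20.2), np.float64(120.7), np.float64(40.5), np.float64(-20.9), np.float64(120.2)]
230 [np.float64(31.5), np.float64(17.7), np.float64(122.5), np.float64(31.1), np.float64(-22.1), np.float64(121.8)]
255 [np.float64(20.9), np.float64(16.9), np.float64(122.8), np.float64(21.0), np.float64(-18.5), np.float64(123.0)]
265 [np.float64(16.4), np.float64(18.3), np.float64(122.9), np.float64(16.9), np.float64(-19.1), np.float64(123.6)]
```

View pics/s8.png

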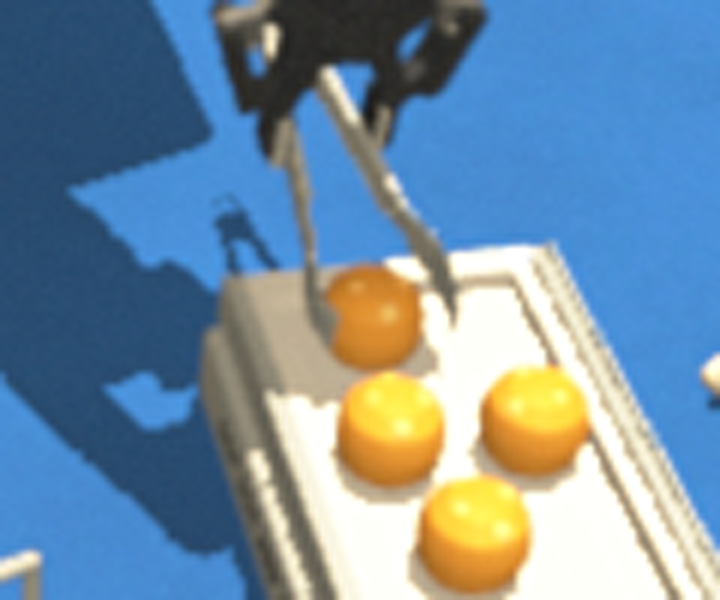

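View pics/t8.png

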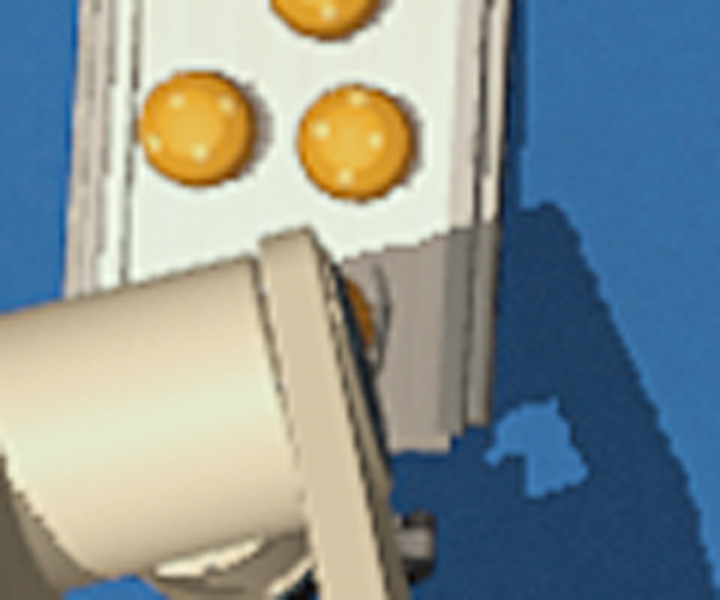

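View pics/w8.png

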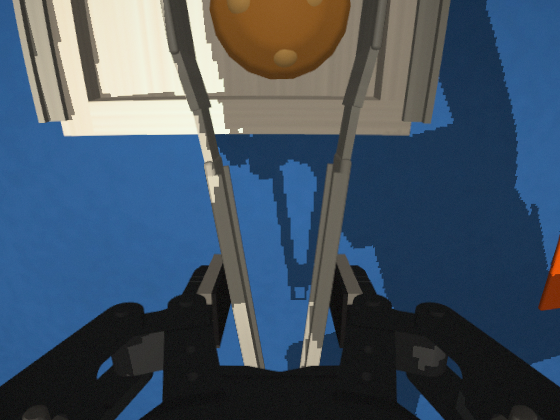

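Emit:
{"api": "jog_arm", "payload": {"moves": [{"grip":0,"translation":[0.0012,0,0.0074],"twist":[0,0,0]},{"grip":0,"translation":[0.0011,0,0.0064],"twist":[0,0,0]},{"grip":0,"translation":[0,0,0],"twist":[0,0,0]},{"grip":0.05,"translation":[0,0,0],"twist":[0,0,0]},{"grip":0.1,"translation":[0,0,0],"twist":[0,0,0]},{"grip":0.15,"translation":[0,0,0],"twist":[0,0,0]},{"grip":0.2,"translation":[0,0,0],"twist":[0,0,0]},{"grip":0.3,"translation":[0,0,0],"twist":[0,0,0]},{"grip":0.5,"translation":[0,0,0],"twist":[0,0,0]},{"grip":0.5,"translation":[0,0,0],"twist":[0,0,0]}], "squeeze": 30}}

```text
clock: 15.23
eef_pos: [481.5, 168.3, 92.5]
tcp_rot: [-3.141, 0.165, -0.045]
contact_force: [-0.3, -0.5, -0.6]
opening: 0.417
```

```bash
python3 - <<'E'
import arms; arms.run('w9')
from arms import *
im,d=r.grab_frame('scene'); cv2.imwrite('pics/s9.png',cv2.resize(im[140:240,280:400,::-1],None,fx=6,fy=6,interpolation=cv2.INTER_CUBIC))
E
```

```text
[481.5 168.4  92.4] [-3.141  0.165 -0.045] [1.  0.4 0.5] 0.421
5 [np.float64(104.2), np.float64(2.9), np.float64(109.6), np.float64(104.4), np.float64(-4.5), np.float64(108.4)]
55 [np.float64(90.7), np.float64(-1.1), np.float64(106.7), np.float64(90.7), np.float64(-3.9), np.float64(105.0)]
105 [np.float64(75.5), np.float64(23.6), np.float64(103.9), np.float64(75.5), np.float64(-22.0), np.float64(104.2)]
155 [np.float64(57.9), np.float64(20.8), np.float64(102.4), np.float64(57.8), np.float64(-21.2), np.float64(101.8)]
180 [np.float64(49.9), np.float64(19.0), np.float64(106.0), np.float64(49.6), np.float64(-15.9), np.float64(105.3)]
205 [np.float64(40.6), np.float64(18.0), np.float64(106.9), np.float64(40.5), np.float64(-17.7), np.float64(106.7)]
230 [np.float64(31.2), np.float64(15.1), np.float64(108.4), np.float64(31.0), np.float64(-17.7), np.float64(108.1)]
255 [np.float64(21.0), np.float64(16.7), np.float64(109.5), np.float64(20.9), np.float64(-17.4), np.float64(109.4)]
265 [np.float64(16.5), np.float64(14.3), np.float64(109.6), np.float64(16.7), np.float64(-18.3), np.float64(109.8)]
```

View pics/s9.png

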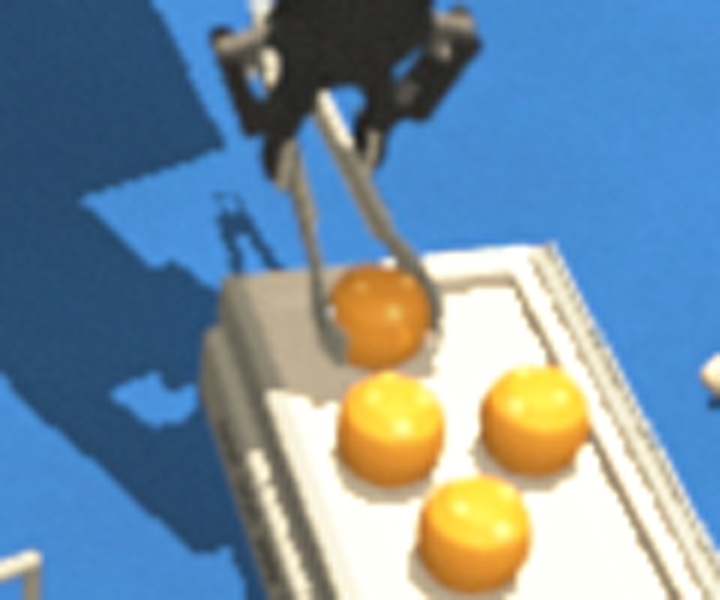

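View pics/w9.png

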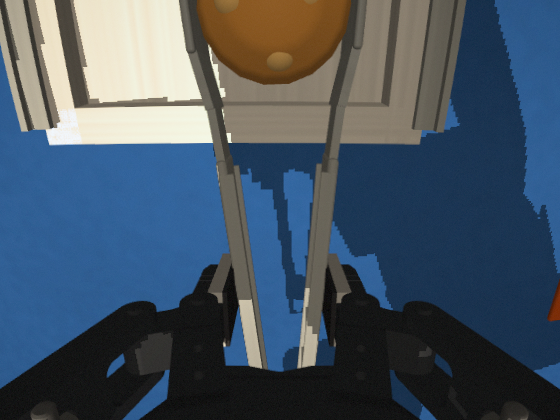

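Emit:
{"api": "jog_arm", "payload": {"moves": [{"grip":1,"translation":[0,0,0],"twist":[0,0,0]},{"grip":1,"translation":[-0.0003,0,-0.002],"twist":[0,0,0]},{"grip":1,"translation":[-0.0007,0,-0.004],"twist":[0,0,0]},{"grip":1,"translation":[-0.001,0,-0.006],"twist":[0,0,0]},{"grip":1,"translation":[-0.0013,0,-0.008],"twist":[0,0,0]},{"grip":1,"translation":[-0.0016,0,-0.01],"twist":[0,0,0]},{"grip":1,"translation":[-0.0016,0,-0.01],"twist":[0,0,0]},{"grip":1,"translation":[-0.0016,0,-0.01],"twist":[0,0,0]},{"grip":1,"translation":[-0.0016,0,-0.01],"twist":[0,0,0]},{"grip":1,"translation":[-0.0016,0,-0.01],"twist":[0,0,0]}], "squeeze": 35}}

```text
clock: 16.17
eef_pos: [481.8, 168.3, 164.6]
tcp_rot: [-3.141, 0.164, -0.045]
contact_force: [0.7, 0.5, -1.1]
opening: 0.412
```

Emit:
{"api": "jog_arm", "payload": {"moves": [{"grip":1,"translation":[-0.0016,0,-0.01],"twist":[0,0,0]},{"grip":1,"translation":[-0.0016,0,-0.01],"twist":[0,0,0]},{"grip":1,"translation":[-0.0013,0,-0.008],"twist":[0,0,0]},{"grip":1,"translation":[-0.0007,0,-0.005],"twist":[0,0,0]},{"grip":1,"translation":[-0.0003,0,-0.002],"twist":[0,0,0]},{"grip":1,"translation":[0,0,0],"twist":[0,0,0]},{"grip":1,"translation":[0,0,0],"twist":[0,0,0]},{"grip":1,"translation":[0,0,0],"twist":[0,0,0]}]}}

```text
clock: 16.83
eef_pos: [481.7, 168.2, 198.1]
tcp_rot: [3.141, 0.166, -0.045]
contact_force: [0.4, 0.0, -1.7]
opening: 0.416
```

```bash
python3 - <<'E'
from arms import *
s=r.sense(); print(s['eef_pos'],s['contact_force'],s['opening'],s['clock'])
im,d=r.grab_frame('scene'); cv2.imwrite('pics/s10.png',cv2.resize(im[90:270,260:460,::-1],None,fx=4,fy=3.3))
c=r.calibration('wrist');im,d=r.grab_frame('wrist'); cv2.imwrite('pics/w10.png',im[:,:,::-1])
print('bun top',atd(c,278,10,d[10,278]))
E
```

```text
[481.6913349  168.18332808 198.14141925] [ 0.42268265  0.0176148  -1.70485479] 0.4155817870247567 16.8333
bun top [584.71942964 162.74197657 212.57146389]
```

View pics/s10.png

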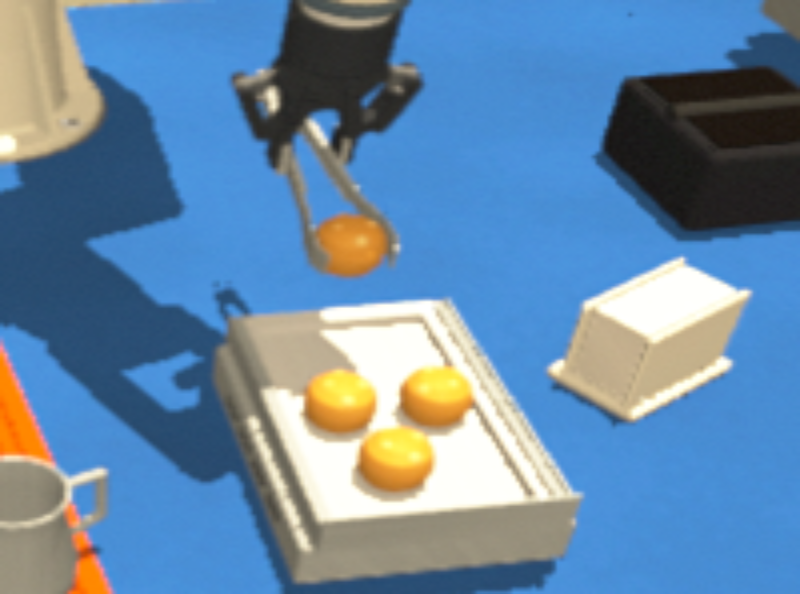

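View pics/w10.png

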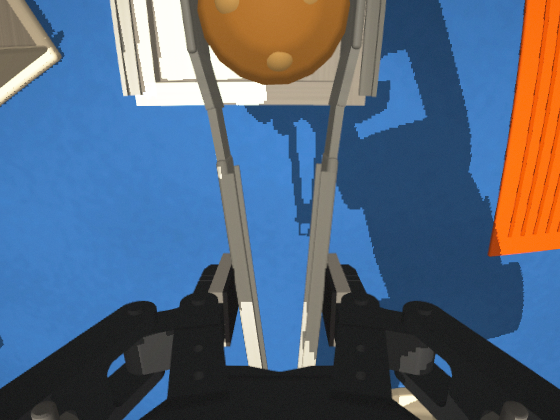

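The bun hangs in the tongs with its top at about z 213 mm, so its base is near 168. The other three buns are on the tray and the tray is home. I'll hold a moment, check for slip, then hand in.

Emit:
{"api": "jog_arm", "payload": {"moves": [{"grip":1,"translation":[0,0,0],"twist":[0,0,0]},{"grip":1,"translation":[0,0,0],"twist":[0,0,0]},{"grip":1,"translation":[0,0,0],"twist":[0,0,0]},{"grip":1,"translation":[0,0,0],"twist":[0,0,0]},{"grip":1,"translation":[0,0,0],"twist":[0,0,0]},{"grip":1,"translation":[0,0,0],"twist":[0,0,0]}]}}

```text
clock: 17.43
eef_pos: [482.0, 168.3, 198.7]
tcp_rot: [-3.142, 0.165, -0.045]
contact_force: [-0.0, 0.1, -2.0]
opening: 0.416
```

```bash
python3 - <<'E'
from arms import *
c=r.calibration('wrist');im,d=r.grab_frame('wrist')
print('bun top',atd(c,278,10,d[10,278]))
t=r.calibration('top');im,d=r.grab_frame('top'); cv2.imwrite('pics/t11.png',cv2.resize(im[100:250,155:260,::-1],None,fx=4,fy=4))
E
```

```text
bun top [585.05015874 162.84288638 213.15155037]
```

View pics/t11.png

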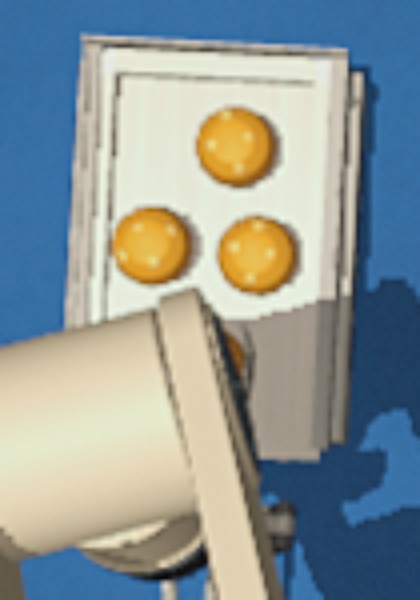

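The bun hasn't slipped. The tray's front corner is still at (320,461), and the three buns haven't moved.

```bash
python3 -c "
from rig import r
print(r.sign_off())"
```

```text
the job is handed in; nothing more can be done
None
```

I handed the job in at about 17.5 s with the front bun held up in the tongs. The hand-in gives no verdict, so what follows is from my own checks.

- **Tray:** I pushed it home with the closed fingers until it stalled against the back stop at about 16 N. In the last top view its visible front corner and the other three buns were where they had been after the push.
- **Tongs:** My first grip was too shallow, and the tongs tipped nose-up by about 0.2 rad when lifted. I set them back on the mat, gripped them about 6 mm lower, and they came up level.
- **Bun:** The tongs closed on it at an opening of 0.42, about 36 mm, which is the width given for closed on a bun. After a roughly 10 cm lift its top measured z 213 mm, so its base is near 168 mm. It had not slipped about 0.6 s later.
- **Bystanders:** I did not measure the pitcher, mug, straw glass or napkin holder again at the end. I planned the arm's path to stay clear of all four and saw nothing touch them.
- **Disagreement between cameras:** The top and wrist cameras differed by about 3 mm on the bun's sideways position. I aimed between the two, and the tongs' clearance covered the difference.

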